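# Pack the curtain-rod set into its caddy

### The job

The curtain-rod set has to travel complete: pack it into the steel tray with the four white plastic inserts, each part in the insert made for it - the bracket flat in the wide open one, the tube with the two wall plugs flat in the narrow trough, the ball finial standing upright in the round cup and the wooden curtain ring over the post, right down. Set the parts down, do not drop them, and leave the plain shelf angle and the longer tube with the drill bit lying where they are.

Things in the scene. Friction and masses are not known exactly. Their poses are not given: they have to be found in the camera images.
- bracket: Aluminium curtain-rod bracket on its side, 22 mm high, 60 g. Plan (mm): wall plate x -37.5 to -32.5, y -25 to 25; arm x -32.5 to 10, y -4 to 4; open U for the rod x 10 to 37.5, y -6 to 24. Origin: underside, on the arm's middle line, midway along its 75 mm length; x runs from plate to U, y the way the U opens, z up. Balance point x = -7. Lies on the cart top (z = 0).
- plug_tube: Clear square plastic tube with two grey wall plugs side by side in it, 75 mm long, 24 x 24 mm at its white end caps, 22 mm wide between them, 30 g, lying on the cart top. Origin: underside of the caps at mid-length; x along the tube, z up.
- finial: Curtain-rod end finial, turned aluminium, 80 g: a 40 mm ball on a 28 mm collar, 62 mm high, standing upright on its collar on the cart top. Origin: middle of the underside; the ball's centre is 42 mm above it, the collar is 20 mm high; z is the axis.
- curtain_ring: Wooden curtain ring lying flat on the cart top: 56 mm outside, 38 mm hole, 10 mm thick, 25 g. A tiny brass wire eye on its rim at +x obstructs nothing. Origin: on the ring's axis at the underside; z is the axis.
- shelf_angle: Look-alike, stays where it is: plain aluminium shelf angle, an L 75 x 50 mm in plan, 22 mm high, 8 mm thick, with no U. Origin: underside, middle of the 75 x 50 mm outline; long leg along x at y = -21 mm, short leg along y at x = -33.5 mm.
- drill_tube: Look-alike, stays where it is: clear square plastic tube like the plug tube but 108 mm long and with one steel masonry bit in it, 24 x 24 mm at the caps. Origin: underside at mid-length; x along the tube.
- insert_open: Place of the bracket: white insert with one wide black-padded pocket 97 x 71 mm inside, its floor 3 mm and its rim 11 mm above the origin. Insert 104 (x) x 78 (y) mm, origin mid underside, z up; fixed. The 4 inserts lie 2 x 2 in any order in a fixed steel tray, its floor 2 mm, its rim 10 mm above the cart.
- insert_trough: Place of the plug tube: white insert with a narrow black-padded trough, 97 (x) x 47 mm inside, between broad shoulders; trough floor 3 mm, shoulders 11 mm above the origin. Insert 104 (x) x 78 (y) mm, origin mid underside, z up; fixed. The 4 inserts lie 2 x 2 in any order in a fixed steel tray, its floor 2 mm, its rim 10 mm above the cart.
- insert_cup: Place of the finial: flat white insert with a low round cup in its middle, 46 mm inside, 52 mm outside, floor 3 mm and rim 11 mm above the origin. Insert 104 (x) x 78 (y) mm, origin mid underside, z up; fixed. The 4 inserts lie 2 x 2 in any order in a fixed steel tray, its floor 2 mm, its rim 10 mm above the cart.
- insert_post: Place of the ring: flat white insert with a round post in its middle, 20 mm thick (26 mm at the foot), rounded top 32 mm and flat floor 3 mm above the origin. Insert 104 (x) x 78 (y) mm, origin mid underside, z up; fixed. The 4 inserts lie 2 x 2 in any order in a fixed steel tray, its floor 2 mm, its rim 10 mm above the cart.
There are look-alikes about, which are no part of the job. What is shaped like the plug_tube but yellow is not meant.

How it is judged (in metres and radians):
At the end, for the whole second after the job is handed in: Bracket, plug tube, finial and ring released and at rest in their own inserts, on the floor (origin under 7 mm up), within 16 x 14, 14 x 15, 12 and 12 mm of the middle, tilted under 0.15 rad; shelf angle and drill-bit tube within 20 mm of their starts (x of bracket in the frame of insert_open between -0.016 and 0.016 m and y of bracket in the frame of insert_open between -0.014 and 0.014 m and z of bracket in the frame of insert_open below 0.007 m and angle between each of bracket, plug_tube, finial, curtain_ring's own z axis and vertical below 0.15 rad and linear speed of each of bracket, plug_tube, finial, curtain_ring below 0.02 m/s and angular speed of each of bracket, plug_tube, finial, curtain_ring below 0.2 rad/s and contact force between the fingers and bracket below 0.1 N and x of plug_tube in the frame of insert_trough between -0.014 and 0.014 m and y of plug_tube in the frame of insert_trough between -0.015 and 0.015 m and z of plug_tube in the frame of insert_trough below 0.007 m and contact force between the fingers and plug_tube below 0.1 N and horizontal distance between finial and insert_cup below 0.012 m and z of finial in the frame of insert_cup below 0.007 m and contact force between the fingers and finial below 0.1 N and horizontal distance between curtain_ring and insert_post below 0.012 m and z of curtain_ring in the frame of insert_post below 0.007 m and contact force between the fingers and curtain_ring below 0.1 N and distance of each of shelf_angle, drill_tube from where it was at the start of the episode below 0.02 m); the robot touches nothing.
It fails at once if the shelf angle or the drill-bit tube is moved more than 20 mm from where it lay (distance of any of shelf_angle, drill_tube from where it was at the start of the episode above 0.02 m).
It fails at once if a part of the set is dropped or flung: it moves faster than 0.8 m/s (a fall of over 30 mm) with no finger on it ((linear speed of bracket above 0.8 m/s and contact force between the fingers and bracket below 0.02 N) or (linear speed of plug_tube above 0.8 m/s and contact force between the fingers and plug_tube below 0.02 N) or (linear speed of finial above 0.8 m/s and contact force between the fingers and finial below 0.02 N) or (linear speed of curtain_ring above 0.8 m/s and contact force between the fingers and curtain_ring below 0.02 N)).
It also fails if it takes over 106 s, if anything falls off the work surface, if the arm or the gripper's body presses on something with over 40 N, if the wrist force passes 120 N, or if a joint passes its speed limit or range.

### The arm

A 6-joint arm with a two-finger parallel gripper is mounted at the origin on the work surface. World frame = base frame: x ahead of the robot, y to its left, z up, the work surface at z = 0. Lengths are in mm, angles in degrees, forces in N, time in s.
With the tool pointing down it reaches from about 225 to 875 mm from the base axis. Payload 3.4 kg.
Tool frame: the origin (TCP) lies between the finger pads; the fingertips stand 11 mm ahead of it and the grasp point (between the pads) lies 8 mm behind it; y points along the fingers, x is the direction in which the jaws open and shut, and the axes are right-handed (so a half turn about y gives the same grasp; the last joint's range is limited). The gripper opens to 85 mm and grips with 20 to 120 N. Pads are 22 mm wide; open, the fingers measure 114 mm over their backs; the gripper's body (76 mm by 85 mm) begins 54 mm behind the grasp point. The pads swing forward as they close: fully open they stand 13 mm farther back than shut.
Start: joints at [-74.255, 15.808, 86.224, -0, 77.962, -6.933], TCP at [221.691, -530.58, 242.328] pointing down, gripper open.
Joint ranges: [-165.64, 165.64], [-43.16, 119.46], [12.63, 154.43], [-67.54, 247.53], [6.08, 155.33], [-154.97, 154.97]. Speed limits (degrees/s): [147.25, 147.25, 180, 180, 180, 180].

### API

Orientations are given as a 3x3 rotation matrix whose columns are the frame's x, y, z axes.
In Python, from rig import bot gives the robot as it stands.
- The arm moves only by the tool drive_tool, never from a script. Its argument "rows" is one flat list of numbers, 4 for each row, row after row: the shift along the tool's x, y, z normalised to -1 to 1, where 1 is 0.04 m, then the turn about the tool's y normalised to -1 to 1, where 1 is 360 degrees. In form: [x, y, z, yaw, x, y, z, yaw, ...]. A call has 1 to 20 rows; each row shifts and turns the commanded pose from where the row before left it, along the tool's axes as they then stand; what a row does not reach is not made up. A row lasts 1/10 s, in which the tool goes at most 50 mm and 8.59 degrees, less where a joint would pass 70% of its speed; a pose out of reach is approached as far as the arm can. A call with a number of a shift or a turn outside -1 to 1 is refused whole. A call with a gripper value outside its range is refused whole. "hand" is the closure, from 0 (fully open) to 1 (shut), set as the call begins (left out, the last holds). The fingers move at their own pace and stop on an object; the grip force is fixed at half the most. Time passes only in rows, so rows that do not move let the fingers close. It gives the time, the measured TCP pose, the force and the opening at its end, in the units of the state.
- bot.sense(): the state, without advancing time (a new reading comes with each control period).
- bot.camera(name): name is "side" or "top" or "wrist"; returns (picture, depth): 400x640x3 uint8, red, green, blue; 400x640 float32, mm along the optical axis (not along the pixel's ray), 0 where there is no reading.
- bot.camera_model(name): a dict with "fx", "fy", "cx", "cy" (pixels), "eye" and "attitude" of the camera in the world. Camera axes: x right, y down, z forward; pixel columns grow to the right and rows downward; lengths in mm; the calibration is good to about 2 mm. A picture is of the moment at which its call begins: read the wrist's pose just before it. camera_model takes no time and is no camera call; for the wrist camera it gives the pose at the moment of the call.
- bot.close_job(): hands the job in, once; it reports no verdict.
Trained networks look in the newest picture that a camera, given by its name, has taken for a name from the list of things; names that differ only in an ending like _2 or _b are one class to them, and where a whole thing is asked for, a point or a joint stands for the part that bears it (a point fixed in the world has none). Each returns a list of dicts, best first, with "score" (0 to 1); they miss things now and then, are a little off and sometimes report something else, mostly with a low value. They report only what shows in the picture. A call takes as long as a camera call. They do not tell look-alikes from the thing itself.
- bot.find_in(label, camera): "extent" ([left, top, width, height] in pixels, round what is visible of it).
- bot.landmark_of(label, camera): "uv" ([column, row] in pixels: a listed point, or the origin of a listed thing).
The state is a dict: "t": time; "joint_positions": joint angles; "joint_velocities": joint speeds; "tau": joint torques, N m; "position": TCP position; "ee_rot": TCP orientation; "force": force on the tool from outside, world axes, zero at the start; "torque": the same for the moment, N m; "gripper_width": opening from 0.0 (shut) to 1.0 (fully open).
Only numpy, scipy, OpenCV 4.12 (cv2) and the standard library are available. Lean on these libraries where they do the work, as an engineer would, in place of code of your own. Each camera call takes 0.05 s, during which the arm holds its last target. There are 200 camera calls.

## Working session

There is one attempt and no reset: what is moved stays moved. The work goes in short steps, Python scripts to look and compute and a tool call to move; the robot and the scene stay as the last step left them, time stands still between calls to the robot, and variables do not carry over. Pictures are saved under pics/ and viewed, about 12 in all and at most 16, crops included, and the job is handed in when it is done.

Besides the shell and the picture viewer there is one more tool, called as a command line: name --argument value ..., lists and objects as JSON in quotes. drive_tool: Moves the arm, as the interface text tells. Scaled input: -1 to 1 covers 0.04 m each way for a shift and 360 degrees each way for a turn. Its arguments: {"type":"object","properties":{"rows":{"type":"array","items":{"type":"number","minimum":-1,"maximum":1}},"hand":{"type":"number"}},"required":["rows"]}

```bash
ls; mkdir -p pics; cat > h.py <<'E'
import numpy as np, cv2
from rig import bot
def snap(c,fn=None):
    m=bot.camera_model(c); im,d=bot.camera(c)
    if fn: cv2.imwrite('pics/'+fn,im[:,:,::-1])
    np.savez('last_'+c+'.npz',im=im,d=d,**{k:np.array(m[k]) for k in m})
    return im,d,m
def world(m,u,v,z):
    R=np.array(m['attitude']);r=R@np.array([(u-m['cx'])/m['fx'],(v-m['cy'])/m['fy'],1]);e=np.array(m['eye'])
    return e+r*(z-e[2])/r[2]
def cloud(m,d):
    v,u=np.mgrid[:d.shape[0],:d.shape[1]]
    p=np.stack([(u-m['cx'])/m['fx']*d,(v-m['cy'])/m['fy']*d,d],-1)
    return p@np.array(m['attitude']).T+np.array(m['eye'])
E
python3 - <<'E'
from h import *
s=bot.sense();print({k:np.round(s[k],3).tolist() for k in s})
for c in ['top','side']:
    im,d,m=snap(c,c+'1.png');print(c,m)
    for n in 'bracket plug_tube finial curtain_ring shelf_angle drill_tube insert_open insert_trough insert_cup insert_post'.split():
        for r in bot.landmark_of(n,c)[:3]:
            print(n,np.round(r['uv']),round(r['score'],2),np.round(world(m,*r['uv'],0)[:2]))
E
```

```text
pics
{'t': 0.0, 'joint_positions': [-74.256, 15.848, 86.296, 0.001, 77.962, -6.933], 'joint_velocities': [0.033, -0.014, -0.04, 0.072, -0.016, -0.044], 'tau': [-0.0, -41.677, -24.581, 0.0, 0.011, -0.0], 'position': [221.544, -530.049, 241.437], 'ee_rot': [[0.386, -0.0, 0.923], [-0.923, 0.002, 0.386], [-0.002, -1.0, 0.0]], 'force': [0.089, 0.281, -0.277], 'torque': [-0.036, -0.002, 0.02], 'gripper_width': 0.996}
top {'fx': 390.79789899241445, 'fy': 390.79789899241445, 'cx': 316.3807236053399, 'cy': 208.23373601542886, 'eye': array([ 532.28944376,  -34.89112995, 1020.02092231]), 'attitude': array([[ 0.00883566, -0.99928174,  0.03685024],
       [-0.99995825, -0.00874379,  0.00265341],
       [-0.00232929, -0.03687214, -0.99931728]])}
bracket [446. 248.] 0.73 [ 471. -371.]
plug_tube [412. 148.] 0.87 [ 729. -281.]
plug_tube [487. 223.] 0.84 [ 535. -477.]
plug_tube [458. 157.] 0.65 [ 708. -401.]
finial [287. 229.] 0.75 [515.  44.]
finial [166. 251.] 0.71 [455. 360.]
curtain_ring [391. 260.] 0.67 [ 438. -227.]
shelf_angle [209. 261.] 0.68 [431. 246.]
drill_tube [218. 209.] 0.75 [566. 224.]
[... 317 characters left out ...]
668.55495807]), 'attitude': array([[-0.95149135, -0.16784217,  0.25786279],
       [-0.30710147,  0.56925764, -0.76264961],
       [-0.0187856 , -0.80484455, -0.5931883 ]])}
bracket [371. 166.] 0.63 [ 475. -386.]
plug_tube [336. 163.] 0.58 [ 599. -372.]
plug_tube [357. 148.] 0.5 [ 551. -497.]
plug_tube [294. 170.] 0.45 [ 722. -284.]
finial [310. 351.] 0.84 [450. 357.]
curtain_ring [373. 190.] 0.69 [ 441. -239.]
shelf_angle [336. 308.] 0.74 [428. 241.]
drill_tube [277. 284.] 0.75 [578. 216.]
drill_tube [306. 350.] 0.65 [457. 358.]
insert_open [312. 207.] 0.93 [597. -96.]
insert_trough [323. 239.] 0.72 [522.  30.]
insert_cup [297. 231.] 0.74 [600.  20.]
insert_post [340. 218.] 0.92 [504. -70.]
```

View pics/top1.png

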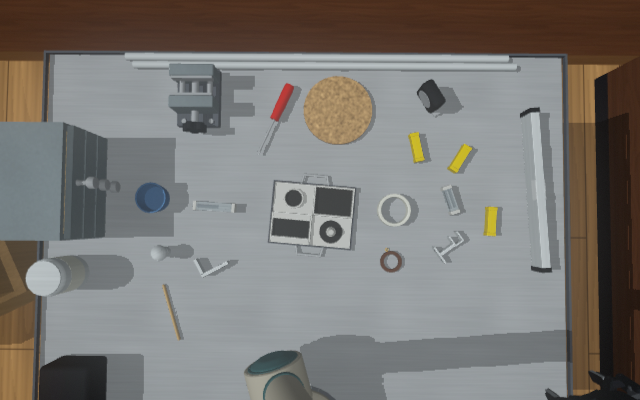

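```bash
python3 - <<'E'
import cv2
im=cv2.imread('pics/top1.png')
a=cv2.resize(im[130:280,370:510],None,fx=4,fy=4,interpolation=3)[:600]
cv2.imwrite('pics/c1.png',a[:, :])
b=cv2.resize(im[160:280,140:370],None,fx=3.4,fy=3.4,interpolation=3)
cv2.imwrite('pics/c2.png',b)
E
```

```text
(no output)
```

View pics/c1.png

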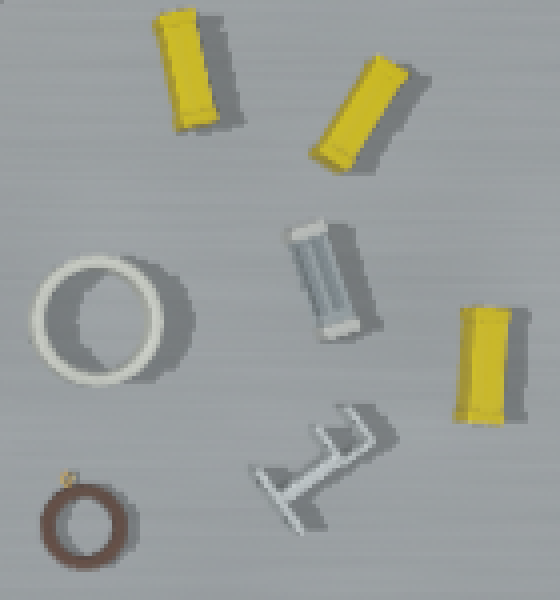

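View pics/c2.png

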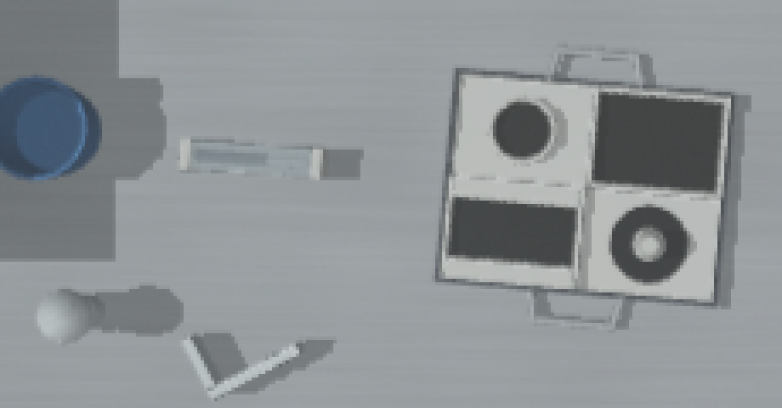

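Top view, and what is meant:
- **Plug tube:** the clear tube with two grey plugs at (451,200). The yellow tubes at (417,147), (460,158) and (491,221) are not meant, and the drill tube at (215,206) is longer with one bit.
- **Bracket:** (450,246), which has the wall plate and U. The L at (210,268) is the shelf angle.
- **Ring:** the brown one with the brass eye at (391,261). The white hoop at (395,210) is not it.
- **Finial:** standing at (160,253).
- **Inserts:** cup (293,198), open (333,202), trough (291,228), post (330,231).

Next I measure the tray and work out rough poses.

```bash
cat >> h.py <<'E'
def plan(x,y,z,jaw):
    """turn (rows of yaw) first, then local shift; jaw: direction of tool x in deg from world x (mod 180)"""
    s=bot.sense();R=np.array(s['ee_rot']);p=np.array(s['position'])
    cur=np.degrees(np.arctan2(R[1,0],R[0,0]));dw=(jaw-cur+90)%180-90
    # tool y is down: positive turn about it lowers the world angle
    j=np.radians(cur+dw);X=np.array([np.cos(j),np.sin(j),0]);Y=np.array([0,0,-1.]);Z=np.cross(X,Y)
    D=np.array([x,y,z])-p
    u=np.array([D@X,D@Y,D@Z])/40
    print('pos',p.round(1),'cur',round(cur,1),'turn deg',round(-dw,1),'yaw total',round(-dw/360,4),'rows>=',int(np.ceil(abs(dw)/8.5)),'J6',round(s['joint_positions'][5],1),'shift total',u.round(3),'grip',round(s['gripper_width'],3),'F',np.round(s['force'],1))
E
python3 - <<'E'
from h import *
f=np.load('last_top.npz');m={k:f[k] for k in f};im=f['im'];d=f['d']
# tray: white pixels
P=cloud(m,d)
hsv=cv2.cvtColor(im,cv2.COLOR_RGB2HSV)
roi=np.zeros(d.shape,bool);roi[175:255,260:362]=1
w=((hsv[...,2]>185)&(hsv[...,1]<25)&roi).astype('uint8')
w=cv2.morphologyEx(w,cv2.MORPH_CLOSE,np.ones((3,3)))
c=max(cv2.findContours(w,0,2)[0],key=cv2.contourArea)
h=cv2.convexHull(c);pts=np.array([world(m,*p[0],13)[:2] for p in h],np.float32)
print('tray white',cv2.minAreaRect(pts))
for name,(u0,v0,u1,v1) in dict(cup=(278,184,308,211),open=(312,185,358,219),trough=(268,215,313,240),post=(315,216,347,246)).items():
    k=((hsv[...,2]<90)).astype('uint8');k2=np.zeros_like(k);k2[v0:v1,u0:u1]=k[v0:v1,u0:u1]
    c=max(cv2.findContours(k2,0,2)[0],key=cv2.contourArea)
    pts=np.array([world(m,*p[0],5)[:2] for p in c],np.float32);print(name,cv2.minAreaRect(pts),cv2.boundingRect(c))
for name,(u0,v0,u1,v1) in dict(br=(430,228,472,268),pt=(440,182,464,218),ring=(375,244,406,275),fin=(145,240,178,266)).items():
    q=P[v0:v1,u0:u1];zz=q[...,2];k=(zz>np.median(zz)+(5 if name=='ring' else 9))
    pp=q[k][:,:2].astype(np.float32);print(name,k.sum(),np.median(zz),zz.max(),cv2.minAreaRect(pp))
for n,u,v in [('ring',391,261)]: print(n,world(m,u,v,5))
E
```

```text
tray white ((586.9847412109375, 27.107824325561523), (104.57493591308594, 90.98936462402344), 85.33245086669922)
cup ((597.1484375, 28.894168853759766), (39.115081787109375, 36.446285247802734), 0.5948150157928467) (286, 190, 15, 16)
open ((587.5844116210938, -74.777099609375), (93.48370361328125, 66.02593231201172), 85.30714416503906) (314, 188, 38, 28)
trough ((518.3079223632812, 35.53726577758789), (92.52406311035156, 42.80510330200195), 84.79906463623047) (272, 218, 37, 20)
post ((509.69439697265625, -69.34881591796875), (54.378074645996094, 54.4699592590332), 0.4866819381713867) (320, 221, 22, 22)
br 210 0.017914614020810404 1020.0209223117948 ((481.0543212890625, -219.30616760253906), (373.5575256347656, 83.6103286743164), 87.08949279785156)
pt 291 1.026070881567307 28.02913609397058 ((594.0592651367188, -374.7440490722656), (74.65189361572266, 23.5909366607666), 18.380571365356445)
ring 213 0.32345221821503856 13.858731384273483 ((441.8144226074219, -224.65133666992188), (54.2977180480957, 69.46800994873047), 89.75241088867188)
fin 230 1.4010902400735858 1020.0209223117948 ((482.4496765136719, 169.255126953125), (38.69166946411133, 418.4994201660156), 8.437516212463379)
ring [ 434.91565582 -226.28971053    5.        ]
```

drive_tool --rows '[-0.19,0,0.83,0,-0.19,0,0.83,0,-0.19,0,0.83,0,-0.19,0,0.83,0,-0.19,0,0.83,0,-0.19,0,0.83,0,-0.19,0,0.83,0,-0.19,0,0.83,0,-0.19,0,0.83,0,-0.19,0,0.83,0,0,0,0,0,0,0,0,0]'

```text
t: 2.3
position: [499.0, -332.0, 242.1]
ee_rot: [[0.387, -0.001, 0.922], [-0.922, -0.0, 0.387], [0.0, -1.0, -0.001]]
force: [-0.6, 0.2, -0.6]
gripper_width: 1.002
```

```bash
python3 - <<'E'
from h import *
im,d,m=snap('wrist','w1.png');print(m['eye'],m['fx'],bot.sense()['position'])
P=cloud(m,d);np.save('P.npy',P)
for n in 'bracket plug_tube curtain_ring'.split():
    for r in bot.landmark_of(n,'wrist')[:3]:
        print(n,np.round(r['uv']),round(r['score'],2),np.round(world(m,*r['uv'],0)[:2]))
k=((P[...,2]>6)&(P[...,2]<60)&(d>0)).astype('uint8')
n,l,st,ce=cv2.connectedComponentsWithStats(k)
for i in range(1,n):
    if st[i,4]>150:
        q=P[l==i];a=cv2.minAreaRect(q[:,:2].astype(np.float32));print(st[i],np.round(ce[i]),np.round(a[0]),np.round(a[1]),round(a[2],1),q[:,2].max().round(1))
E
```

```text
[ 565.73260169 -303.59715499  372.70295738] 310.73634302309995 [ 498.38411677 -332.56329399  242.19079686]
bracket [343. 200.] 0.95 [ 475. -371.]
plug_tube [390. 110.] 0.82 [ 594. -376.]
plug_tube [445. 184.] 0.59 [ 542. -479.]
curtain_ring [221. 185.] 0.92 [ 435. -224.]
[   0    0  188  131 3964] [76. 53.] [510. -63.] [131. 209.] 22.6 14.1
[ 423    0   81   53 1704] [459.  22.] [ 702. -403.] [24. 77.] 56.6 25.3
[  478     9   162   307 13122] [570. 175.] [ 606. -591.] [361.  26.] 3.7 51.9
[ 220   35   81   85 2248] [257.  76.] [ 568. -232.] [83. 83.] 51.4 26.5
[ 82  58  35  25 585] [98. 69.] [511. -72.] [21. 21.] 67.6 34.7
[ 378   72   33   74 1641] [394. 108.] [ 595. -377.] [75. 24.] 18.5 25.0
[ 425  156   55   66 1522] [452. 188.] [ 541. -480.] [25. 74.] 86.4 25.2
[198 164  47  45 889] [221. 186.] [ 435. -226.] [55. 55.] 23.8 11.7
[ 540  171  100  138 1317] [592. 241.] [ 543. -683.] [206.   9.] 0.0 13.4
[313 178  68  55 879] [345. 204.] [ 475. -376.] [50. 75.] 35.7 23.6
[   0  335   37   58 1126] [ 12. 361.] [ 82. -24.] [54. 48.] 69.0 38.7
```

View pics/w1.png

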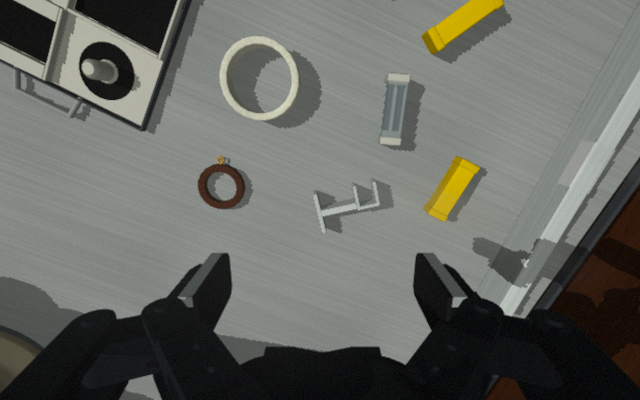

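Wrist view: ring (221,186), bracket (345,204) with its U opening up, and plug tube (394,108), all agreeing with the top view. I take the ring first.

```bash
python3 - <<'E'
from h import *
plan(435,-225.5,120,85.3)
E
```

```text
pos [ 497.8 -333.2  242.4] cur -67.4 turn deg 27.3 yaw total 0.0758 rows>= 4 J6 27.0 shift total [-2.554  3.059 -1.786] grip 1.004 F [-0.  -0.1 -0.3]
```

drive_tool --rows '[0,0,0,0.019,0,0,0,0.019,0,0,0,0.019,0,0,0,0.019,-0.51,0.61,-0.36,0,-0.51,0.61,-0.36,0,-0.51,0.61,-0.36,0,-0.51,0.61,-0.36,0,-0.51,0.61,-0.36,0,0,0,0,0,0,0,0,0]' --hand 0.2

```text
t: 3.6
position: [434.9, -225.5, 120.4]
ee_rot: [[-0.082, 0.0, 0.997], [-0.997, -0.001, -0.082], [0.001, -1.0, 0.0]]
force: [0.5, -0.7, -0.4]
gripper_width: 0.8
```

```bash
python3 - <<'E'
from h import *
plan(435,-225.5,40,85.3)
im,d,m=snap('wrist','w2.png')
s=bot.sense();R=np.array(s['ee_rot']);p=np.array(s['position'])
P=cloud(m,d)
k=((P[...,2]>5)&(P[...,2]<13)&(d>0)&(np.hypot(P[...,0]-435,P[...,1]+225)<60))
a=cv2.minAreaRect(P[k][:,:2].astype(np.float32));print(a)
L=(P-p)@R
k=(d>0)&(abs(L[...,0])<62)&(abs(L[...,2])<14)&(L[...,1]<30)&(L[...,1]>-30)
for sgn in(-1,1):
    q=L[k&(L[...,0]*sgn>0)];print(len(q),q[:,1].max(),np.percentile(q[:,1],[90]),np.percentile(q[:,0],[2,50,98]),np.percentile(q[:,2],[2,98]))
E
```

```text
pos [ 434.9 -225.5  120.4] cur -94.7 turn deg -0.0 yaw total -0.0001 rows>= 1 J6 59.2 shift total [1.000e-03 2.011e+00 2.000e-03] grip 0.8 F [ 0.5 -0.7 -0.4]
((435.1745910644531, -225.96902465820312), (54.875694274902344, 55.03055191040039), 63.89177322387695)
1969 5.5194589766864715 [-1.60433978] [-48.15201195 -35.40280307 -34.90270997] [-10.79470024  10.51088808]
1964 6.141043389565348 [-1.51792196] [32.8467216  33.33757465 46.14738556] [-10.80510904  10.513436  ]
```

View pics/w2.png

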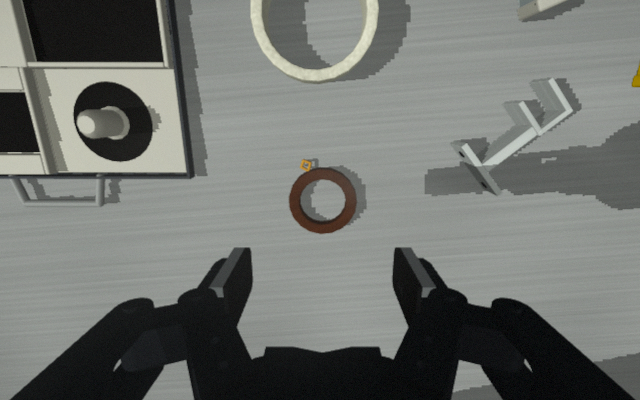

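drive_tool --rows '[0,0.7,0,0,0,0.7,0,0,0,0.7,0,0,0,0.45,0,0,0,0.215,0,0,0,0,0,0,0,0,0,0]'

```text
t: 4.35
position: [436.5, -226.1, 10.6]
ee_rot: [[-0.082, 0.002, 0.997], [-0.997, -0.002, -0.082], [0.001, -1.0, 0.002]]
force: [0.2, 1.0, 0.4]
gripper_width: 0.8
```

drive_tool --rows '[0,0,0,0,0,0,0,0,0,0,0,0,0,0,0,0,0,0,0,0,0,0,0,0]' --hand 0.55

```text
t: 4.95
position: [436.4, -225.9, 11.8]
ee_rot: [[-0.081, 0.003, 0.997], [-0.997, -0.003, -0.081], [0.002, -1.0, 0.003]]
force: [-1.2, 0.9, 7.8]
gripper_width: 0.615
```

drive_tool --rows '[0,-0.1,0,0,0,-0.4,0,0,0,-0.5,0,0,0,-0.5,0,0,0,0,0,0]'

```text
t: 5.45
position: [437.3, -226.2, 72.6]
ee_rot: [[-0.082, 0.006, 0.997], [-0.997, -0.004, -0.082], [0.004, -1.0, 0.006]]
force: [0.3, 0.4, 0.0]
gripper_width: 0.61
```

```bash
python3 - <<'E'
from h import *
plan(510.3,-70,75,85.3)
im,d,m=snap('wrist','w3.png')
P=cloud(m,d);p=np.array(bot.sense()['position'])
hsv=cv2.cvtColor(im,cv2.COLOR_RGB2HSV)
k=(hsv[...,0]<15)&(hsv[...,1]>90)&(np.hypot(P[...,0]-p[0],P[...,1]-p[1])<50)
q=P[k]-p;print(k.sum(),np.percentile(q,[5,50,95],axis=0).round(1))
a=cv2.minAreaRect(P[k][:,:2].astype(np.float32));print(a)
E
```

```text
pos [ 437.3 -226.2   72.6] cur -94.7 turn deg 0.0 yaw total 0.0001 rows>= 1 J6 59.2 shift total [-4.042 -0.059  1.5  ] grip 0.61 F [0.3 0.4 0. ]
5374 [[-23.6 -23.5  -5.8]
 [ -0.7  -0.1  -1.8]
 [ 24.3  22.8  -0.7]]
((438.1373596191406, -232.24746704101562), (55.088871002197266, 68.339111328125), 19.011981964111328)
```

View pics/w3.png

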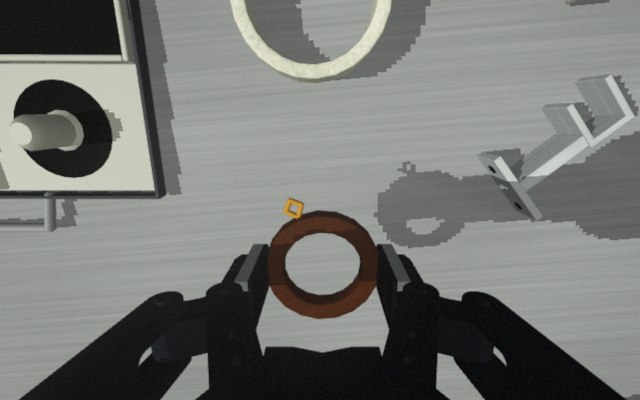

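Ring is held level at (320,265). Carry it to the post.

drive_tool --rows '[-0.4,0,0.15,0,-0.8,0,0.3,0,-0.9,0,0.33,0,-0.9,0,0.33,0,-0.7,0,0.26,0,-0.34,0,0.13,0,0,0,0,0,0,0,0,0]'

```text
t: 6.3
position: [507.6, -69.2, 69.1]
ee_rot: [[-0.081, -0.001, 0.997], [-0.997, -0.001, -0.081], [0.001, -1.0, -0.001]]
force: [0.4, -1.1, -0.6]
gripper_width: 0.609
```

```bash
python3 - <<'E'
from h import *
plan(510.3,-70,75,85.3)
im,d,m=snap('wrist','w4.png');P=cloud(m,d)
k=(P[...,2]>22)&(P[...,2]<36)&(d>0)&(np.hypot(P[...,0]-510,P[...,1]+70)<25)
print(k.sum()); q=P[k];t=q[q[:,2]>31]
print(q.mean(0),np.percentile(q,[3,50,97],axis=0).round(1)); 
a=cv2.minAreaRect(q[:,:2].astype(np.float32));print(a)
E
```

```text
pos [507.6 -69.2  69.1] cur -94.6 turn deg 0.1 yaw total 0.0002 rows>= 1 J6 79.2 shift total [ 0.014 -0.147  0.069] grip 0.609 F [ 0.4 -1.1 -0.6]
312
[507.25243463 -69.54249936  31.9523501 ] [[502.1 -77.1  28.4]
 [507.6 -69.6  32.5]
 [511.  -61.9  34. ]]
((506.9686584472656, -69.69160461425781), (13.654623985290527, 14.111308097839355), 36.65568542480469)
```

View pics/w4.png

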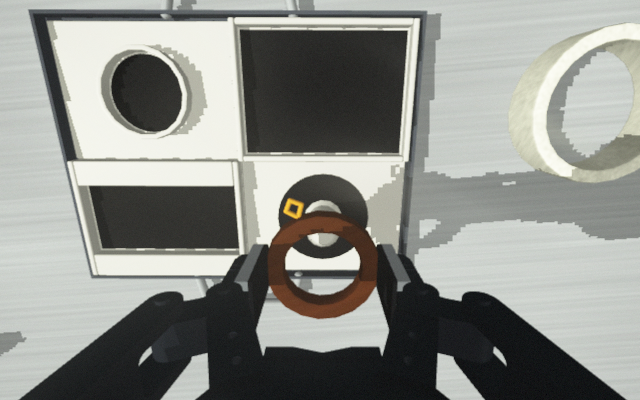

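```bash
python3 - <<'E'
from h import *
f=np.load('last_wrist.npz');m={k:f[k] for k in f}
for u,v,z in [(278,217,5),(368,217,5),(323,175,5),(323,258,5),(323,200,34),(240,26,11),(412,26,11),(243,154,5),(403,154,5),(90,186,5),(91,250,5),(240,250,5),(106,92,13),(190,92,13),(147,48,13),(147,137,13)]: print(u,v,world(m,u,v,z).round(1)[:2])
E
```

```text
278 217 [513.5 -40.1]
368 217 [508.6 -99.7]
323 175 [539.3 -72.2]
323 258 [481.1 -67.5]
323 200 [531.3 -71.4]
240 26 [626.3 -34. ]
412 26 [ 618.8 -127. ]
243 154 [556.7 -23.4]
403 154 [ 548.6 -123.2]
90 186 [544.3  77.8]
91 250 [500.1  90.3]
240 250 [491.8 -11.3]
106 92 [598.8  46.5]
190 92 [594.9  -0.9]
147 48 [619.2  17.9]
147 137 [572.2  29.4]
```

drive_tool --rows '[0.015,0,0.06,0,0,0.2,0,0,0,0.3,0,0,0,0.3,0,0,0,0.25,0,0,0,0.15,0,0,0,0.08,0,0,0,0,0,0,0,0,0,0]'

```text
t: 7.25
position: [510.9, -69.6, 18.6]
ee_rot: [[-0.081, 0.0, 0.997], [-0.997, -0.0, -0.081], [0.0, -1.0, 0.0]]
force: [-0.2, -0.4, 0.0]
gripper_width: 0.616
```

Lower 2 mm more, open partway, then rise.

drive_tool --rows '[0,0.05,0,0,0,0,0,0,0,0,0,0]'

```text
t: 7.55
position: [511.1, -69.7, 16.9]
ee_rot: [[-0.082, 0.001, 0.997], [-0.997, -0.0, -0.082], [0.0, -1.0, 0.001]]
force: [0.9, 0.0, 1.7]
gripper_width: 0.615
```

drive_tool --rows '[0,0,0,0,0,0,0,0,0,0,0,0,0,0,0,0,0,-0.4,0,0,0,-0.8,0,0,0,-0.8,0,0,0,-0.8,0,0,0,0,0,0]' --hand 0.2

```text
t: 8.45
position: [513.7, -70.4, 132.8]
ee_rot: [[-0.082, 0.009, 0.997], [-0.997, -0.003, -0.082], [0.002, -1.0, 0.009]]
force: [-0.2, 0.1, -0.2]
gripper_width: 0.804
```

```bash
python3 - <<'E'
from h import *
im,d,m=snap('wrist','w5.png');P=cloud(m,d)
hsv=cv2.cvtColor(im,cv2.COLOR_RGB2HSV)
k=(hsv[...,0]<15)&(hsv[...,1]>90)&(np.hypot(P[...,0]-510,P[...,1]+70)<50)
q=P[k];print(k.sum(),np.percentile(q,[3,50,97],axis=0).round(1))
plan(475+10*-np.cos(np.radians(-54.3)),-376-10*np.sin(np.radians(-54.3)),110,35.7)
E
```

```text
1551 [[484.8 -92.9  10.5]
 [507.4 -65.4  13.8]
 [534.5 -44.3  15.2]]
pos [512.1 -70.  130.6] cur -94.7 turn deg 49.6 yaw total 0.1378 rows>= 6 J6 79.2 shift total [5.219 0.516 5.421] grip 0.802 F [-0.1 -0.1 -0.8]
```

drive_tool --rows '[0,0,0,-0.0226,0,0,0,-0.0226,0,0,0,-0.0226,0,0,0,-0.0226,0,0,0,-0.0226,0,0,0,-0.0226,0,0,0,-0.0226,0,0,0,-0.0226,0,0,0,-0.0226,0,0,0,-0.0226,0,0,0,-0.0226,0,0,0,-0.0226,0,0,0,-0.0226,0,0,0,-0.0226,0,0,0,-0.0226,0,0,0,-0.0226,0,0,0,0]' --hand 0.35

```text
t: 10.2
position: [509.6, -69.3, 127.1]
ee_rot: [[0.814, -0.003, -0.58], [0.58, 0.001, 0.814], [-0.002, -1.0, 0.002]]
force: [0.4, 0.5, -0.8]
gripper_width: 0.648
```

```bash
python3 - <<'E'
from h import *
plan(475-10*np.cos(np.radians(-54.3)),-376-10*np.sin(np.radians(-54.3)),120,35.7)
E
```

```text
pos [509.6 -69.3 127.1] cur 35.5 turn deg -0.2 yaw total -0.0006 rows>= 1 J6 -51.0 shift total [-5.177  0.176 -5.472] grip 0.648 F [ 0.4  0.5 -0.8]
```

drive_tool --rows '[-0.4,0.02,-0.42,0,-0.6,0.02,-0.63,0,-0.7,0.02,-0.74,0,-0.7,0.02,-0.74,0,-0.7,0.02,-0.74,0,-0.7,0.02,-0.74,0,-0.6,0.02,-0.63,0,-0.48,0.02,-0.51,0,-0.3,0.02,-0.32,0,0,0,0,0,0,0,0,0]'

```text
t: 11.3
position: [468.6, -366.9, 120.6]
ee_rot: [[0.815, -0.001, -0.579], [0.579, 0.002, 0.815], [0.0, -1.0, 0.002]]
force: [-0.5, 0.7, -0.4]
gripper_width: 0.646
```

```bash
python3 - <<'E'
from h import *
im,d,m=snap('wrist','w6.png');P=cloud(m,d);s=bot.sense()
k=(P[...,2]>8)&(P[...,2]<32)&(d>0)&(np.hypot(P[...,0]-475,P[...,1]+376)<50)
a=cv2.minAreaRect(P[k][:,:2].astype(np.float32));print(a)
c=a[0];an=a[2]-90 if a[1][0]<a[1][1] else a[2]
an=(an+54.3+90)%180-90-54.3;print('xaxis',an)
x=np.radians(an);plan(c[0]-10*np.cos(x),c[1]-10*np.sin(x),13,an+90)
E
```

```text
((474.136962890625, -375.27490234375), (49.212318420410156, 75.79286193847656), 36.157779693603516)
xaxis -53.842220306396484
pos [ 468.8 -366.4  120.8] cur 35.5 turn deg -0.7 yaw total -0.0019 rows>= 1 J6 -80.2 shift total [-0.022  2.696 -0.007] grip 0.651 F [-0.2  0.3  0.3]
```

View pics/w6.png

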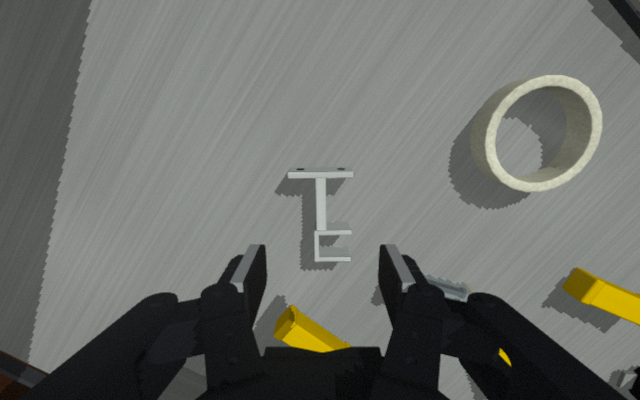

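Bracket lies aligned between the pads at (320,215). Descend onto its arm.

drive_tool --rows '[0,0.6,0,-0.0019,0,0.7,0,0,0,0.7,0,0,-0.02,0.45,0,0,0,0.2,0,0,0,0,0,0,0,0,0,0]'

```text
t: 12.05
position: [469.0, -368.3, 16.2]
ee_rot: [[0.807, 0.001, -0.591], [0.591, -0.001, 0.807], [0.0, -1.0, -0.001]]
force: [1.1, -0.6, 0.3]
gripper_width: 0.652
```

drive_tool --rows '[0,0,0,0,0,0,0,0,0,0,0,0,0,0,0,0,0,0,0,0,0,0,0,0,0,0,0,0,0,0,0,0]' --hand 1

```text
t: 12.85
position: [468.7, -368.9, 16.2]
ee_rot: [[0.807, 0.001, -0.59], [0.59, -0.001, 0.807], [0.0, -1.0, -0.001]]
force: [0.0, -0.2, 7.0]
gripper_width: 0.077
```

drive_tool --rows '[0,-0.1,0,0,0,-0.4,0,0,0,-0.6,0,0,0,-0.6,0,0,0,0,0,0]'

```text
t: 13.35
position: [469.9, -370.1, 86.3]
ee_rot: [[0.807, 0.005, -0.59], [0.59, -0.005, 0.807], [0.001, -1.0, -0.006]]
force: [0.6, -1.3, -0.8]
gripper_width: 0.078
```

```bash
python3 - <<'E'
from h import *
plan(588,-75,80,-4.7)
E
```

```text
pos [ 469.9 -370.1   86.3] cur 36.2 turn deg 40.9 yaw total 0.1135 rows>= 5 J6 -81.1 shift total [2.337 0.158 7.595] grip 0.078 F [ 0.6 -1.3 -0.8]
```

drive_tool --rows '[0,0,0,0.0227,0,0,0,0.0227,0,0,0,0.0227,0,0,0,0.0227,0,0,0,0.0227,0,0,0,0]'

```text
t: 13.95
position: [467.7, -367.9, 82.0]
ee_rot: [[0.997, -0.002, 0.081], [-0.081, 0.001, 0.997], [-0.002, -1.0, 0.001]]
force: [0.5, -0.4, -0.3]
gripper_width: 0.071
```

```bash
python3 - <<'E'
from h import *
plan(588.7,-67.4,75,-4.7)
im,d,m=snap('wrist','w7.png')
E
```

```text
pos [ 467.7 -367.9   82. ] cur -4.7 turn deg 0.0 yaw total 0.0001 rows>= 1 J6 -40.2 shift total [2.399 0.175 7.736] grip 0.071 F [ 0.5 -0.4 -0.3]
```

View pics/w7.png

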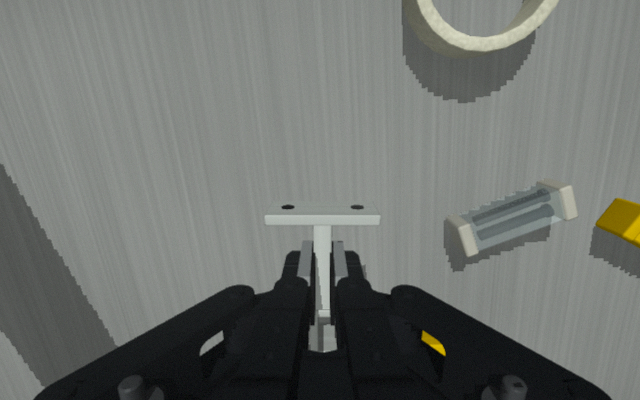

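Bracket held level and square (plate at (322,220)). Carry it to the open insert.

drive_tool --rows '[0.12,0,0.4,0,0.22,0,0.7,0,0.27,0.02,0.86,0,0.27,0.02,0.86,0,0.27,0.02,0.86,0,0.27,0.02,0.86,0,0.27,0.02,0.86,0,0.27,0.02,0.86,0,0.24,0.02,0.76,0,0.14,0,0.45,0,0.06,0,0.27,0,0,0,0,0,0,0,0,0]'

```text
t: 15.3
position: [588.8, -67.8, 77.6]
ee_rot: [[0.997, -0.001, 0.081], [-0.081, -0.0, 0.997], [-0.001, -1.0, -0.001]]
force: [0.1, -0.3, -1.7]
gripper_width: 0.076
```

```bash
python3 - <<'E'
from h import *
plan(588.7,-67.4,22,-4.7)
E
```

```text
pos [588.8 -67.8  77.6] cur -4.6 turn deg 0.1 yaw total 0.0002 rows>= 1 J6 -8.6 shift total [-0.004  1.389  0.011] grip 0.076 F [ 0.1 -0.3 -1.7]
```

drive_tool --rows '[0,0.3,0.01,0,0,0.4,0,0,0,0.4,0,0,0,0.2,0,0,0,0.08,0,0,0,0,0,0,0,0,0,0]'

```text
t: 16.0
position: [589.8, -67.7, 22.9]
ee_rot: [[0.997, 0.001, 0.082], [-0.082, -0.0, 0.997], [0.001, -1.0, -0.0]]
force: [0.2, -0.9, -0.3]
gripper_width: 0.074
```

drive_tool --rows '[0,0.045,0,0,0,0,0,0,0,0,0,0]'

```text
t: 16.3
position: [590.0, -67.5, 21.2]
ee_rot: [[0.997, 0.002, 0.081], [-0.081, -0.001, 0.997], [0.002, -1.0, -0.0]]
force: [0.3, -1.9, 2.0]
gripper_width: 0.078
```

drive_tool --rows '[0,0,0,0,0,0,0,0,0,0,0,0,0,-0.2,0,0,0,-0.6,0,0,0,-0.8,0,0,0,-0.8,0,0,0,0,0,0]' --hand 0.72

```text
t: 17.1
position: [592.6, -68.0, 122.0]
ee_rot: [[0.997, 0.01, 0.082], [-0.081, -0.002, 0.997], [0.01, -1.0, -0.002]]
force: [0.2, 0.0, 0.1]
gripper_width: 0.28
```

```bash
python3 - <<'E'
from h import *
snap('wrist','w8.png')
t=np.radians(18.5)
plan(595,-377,110,108.5)
E
```

```text
pos [591.1 -67.7 119.7] cur -4.7 turn deg 66.8 yaw total 0.1856 rows>= 8 J6 -8.5 shift total [ 7.363  0.243 -2.361] grip 0.278 F [ 0.5  0.2 -0.4]
```

View pics/w8.png

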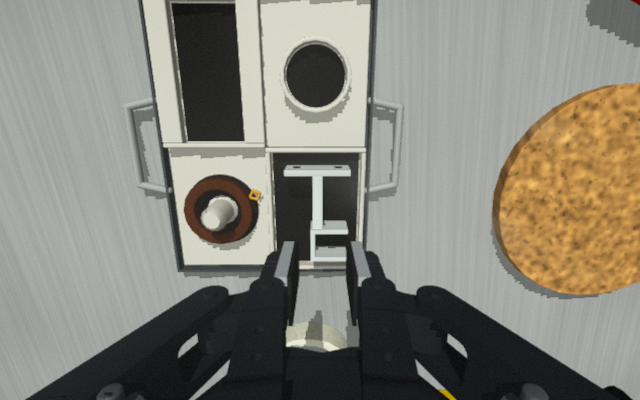

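Ring is down over the post (222,210) and bracket lies in the pocket (318,215). Tube next.

drive_tool --rows '[0,0,0,0.0232,0,0,0,0.0232,0,0,0,0.0232,0,0,0,0.0232,0,0,0,0.0232,0,0,0,0.0232,0,0,0,0.0232,0,0,0,0.0232,0.4,0,-0.13,0,0.7,0,-0.22,0,0.9,0,-0.29,0,0.9,0.04,-0.29,0,0.9,0.05,-0.29,0,0.9,0.05,-0.29,0,0.9,0.05,-0.29,0,0.8,0,-0.26,0,0.6,0,-0.19,0,0.36,0,-0.11,0,0,0,0,0,0,0,0,0]' --hand 0.45

```text
t: 19.15
position: [592.6, -375.8, 108.5]
ee_rot: [[0.318, -0.001, 0.948], [-0.948, 0.002, 0.318], [-0.002, -1.0, -0.001]]
force: [-0.1, 0.8, -0.8]
gripper_width: 0.546
```

```bash
python3 - <<'E'
from h import *
im,d,m=snap('wrist','w9.png');P=cloud(m,d);s=bot.sense();print(s['position'])
k=(P[...,2]>12)&(P[...,2]<32)&(d>0)&(np.hypot(P[...,0]-595,P[...,1]+377)<50)
a=cv2.minAreaRect(P[k][:,:2].astype(np.float32));print(a)
c=a[0];an=a[2]-90 if a[1][0]<a[1][1] else a[2]
plan(c[0],c[1],20,an+90)
E
```

```text
[ 592.83604981 -375.19028768  108.72917422]
((595.7130126953125, -376.9543151855469), (74.46484375, 23.641977310180664), 18.448577880859375)
pos [ 592.8 -375.2  108.7] cur -71.4 turn deg 0.1 yaw total 0.0004 rows>= 1 J6 33.4 shift total [0.065 2.218 0.054] grip 0.554 F [-0.2 -0.1 -0.5]
```

View pics/w9.png

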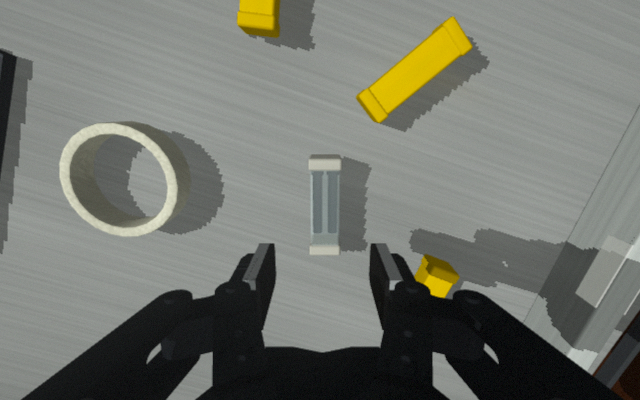

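Clear tube with two grey plugs at (323,205), confirmed. Descend and grip its upper half, so the fingers stay above the trough's shoulders.

drive_tool --rows '[0.06,0.5,0.05,0,0,0.7,0,0,0,0.6,0,0,0,0.3,0,0,0,0.11,0,0,0,0,0,0,0,0,0,0]'

```text
t: 19.9
position: [596.8, -378.4, 22.1]
ee_rot: [[0.318, 0.002, 0.948], [-0.948, -0.001, 0.318], [0.002, -1.0, 0.001]]
force: [0.0, -0.5, 0.5]
gripper_width: 0.547
```

drive_tool --rows '[0,0,0,0,0,0,0,0,0,0,0,0,0,0,0,0,0,0,0,0,0,0,0,0]' --hand 0.95

```text
t: 20.5
position: [596.6, -378.8, 22.2]
ee_rot: [[0.317, 0.002, 0.948], [-0.948, -0.002, 0.317], [0.002, -1.0, 0.001]]
force: [-0.4, 0.7, 5.9]
gripper_width: 0.238
```

drive_tool --rows '[0,-0.1,0,0,0,-0.4,0,0,0,-0.6,0,0,0,-0.6,0,0,0,0,0,0]'

```text
t: 21.0
position: [597.7, -379.6, 92.4]
ee_rot: [[0.317, 0.006, 0.948], [-0.948, -0.004, 0.317], [0.006, -1.0, 0.004]]
force: [0.3, 0.0, 0.4]
gripper_width: 0.238
```

drive_tool --rows '[0,0,0,-0.0232,0,0,0,-0.0232,0,0,0,-0.0232,0,0,0,-0.0232,0,0,0,-0.0232,0,0,0,-0.0232,0,0,0,-0.0232,0,0,0,-0.0232,0,0,0,0]'

```text
t: 21.9
position: [595.2, -377.7, 87.2]
ee_rot: [[0.997, -0.002, 0.082], [-0.082, 0.001, 0.997], [-0.002, -1.0, 0.001]]
force: [-0.1, -0.1, -0.4]
gripper_width: 0.237
```

```bash
python3 - <<'E'
from h import *
plan(518.5,34.8,90,-4.7)
E
```

```text
pos [ 595.2 -377.7   87.2] cur -4.7 turn deg -0.0 yaw total -0.0 rows>= 1 J6 -33.3 shift total [-2.756 -0.069 10.12 ] grip 0.237 F [-0.1 -0.1 -0.4]
```

drive_tool --rows '[-0.11,0,0.4,0,-0.19,0,0.7,0,-0.25,0,0.92,0,-0.25,0,0.92,0,-0.25,0,0.92,0,-0.25,0,0.92,0,-0.25,0,0.92,0,-0.25,0,0.92,0,-0.25,0,0.92,0,-0.25,0,0.92,0,-0.22,0,0.8,0,-0.16,0,0.56,0,-0.08,0,0.3,0,0,0,0,0,0,0,0,0,0,0,0,0]'

```text
t: 23.5
position: [519.2, 33.3, 88.7]
ee_rot: [[0.997, 0.0, 0.083], [-0.083, -0.001, 0.997], [0.0, -1.0, -0.001]]
force: [0.2, -0.3, -0.3]
gripper_width: 0.234
```

```bash
python3 - <<'E'
from h import *
snap('wrist','w10.png')
plan(518.5,34.8,28,-4.7)
E
```

```text
pos [519.3  33.3  88.6] cur -4.8 turn deg -0.1 yaw total -0.0002 rows>= 1 J6 0.8 shift total [-0.022  1.516  0.037] grip 0.239 F [-0.4 -0.2 -0.3]
```

View pics/w10.png

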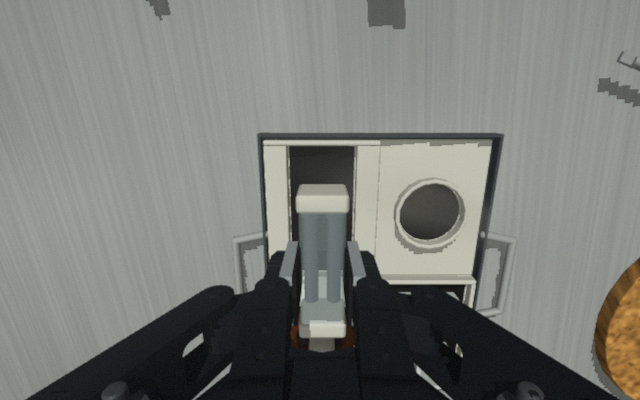

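Tube centred over the trough (322,165). Lower it.

drive_tool --rows '[-0.02,0.3,0.03,0,0,0.4,0,0,0,0.4,0,0,0,0.25,0,0,0,0.1,0,0,0,0.05,0,0,0,0,0,0,0,0,0,0]'

```text
t: 24.35
position: [518.7, 35.5, 29.2]
ee_rot: [[0.997, 0.001, 0.082], [-0.082, -0.0, 0.997], [0.001, -1.0, -0.0]]
force: [0.8, 0.4, -0.7]
gripper_width: 0.236
```

drive_tool --rows '[0,0.045,0,0,0,0,0,0,0,0,0,0]'

```text
t: 24.65
position: [518.5, 35.6, 27.2]
ee_rot: [[0.997, 0.001, 0.082], [-0.082, -0.0, 0.997], [0.001, -1.0, -0.0]]
force: [1.0, 0.3, 0.7]
gripper_width: 0.236
```

drive_tool --rows '[0,0,0,0,0,0,0,0,0,0,0,0,0,-0.2,0,0,0,-0.6,0,0,0,-0.8,0,0,0,-0.8,0,0,0,0,0,0]' --hand 0.5

```text
t: 25.45
position: [521.5, 35.4, 127.7]
ee_rot: [[0.997, 0.01, 0.082], [-0.082, -0.001, 0.997], [0.01, -1.0, 0.0]]
force: [0.8, -0.6, -0.8]
gripper_width: 0.501
```

```bash
python3 - <<'E'
from h import *
im,d,m=snap('wrist','w11.png');P=cloud(m,d)
k=(P[...,2]>20)&(P[...,2]<40)&(d>0)&(np.hypot(P[...,0]-518,P[...,1]-35)<48)
q=P[k];print(cv2.minAreaRect(q[:,:2].astype(np.float32)),np.percentile(q[:,2],[2,50,98]))
f=np.load('last_top.npz');mt={k:f[k] for k in f}
D=f['d'];Pt=cloud(mt,D);b=Pt[240:266,145:178];k=(b[...,2]>30)&(b[...,2]<70)
q=b[k];A=np.c_[2*q,np.ones(len(q))];s=np.linalg.lstsq(A,(q**2).sum(1),rcond=None)[0];c=s[:3];print('ball',len(q),c,np.sqrt(s[3]+c@c))
plan(455,c[1],130,-4.7)
E
```

```text
((519.0836181640625, 34.9174919128418), (75.05236053466797, 23.83262062072754), 85.04434967041016) [24.8855117 27.1340743 28.841982 ]
ball 210 [453.87517309 359.52935225  43.29326243] 18.62569097773989
pos [520.   35.5 125.6] cur -4.7 turn deg 0.0 yaw total 0.0001 rows>= 1 J6 0.9 shift total [-2.283 -0.109  7.94 ] grip 0.504 F [ 0.   1.  -0.2]
```

drive_tool --rows '[-0.13,0,0.4,0,-0.22,0,0.7,0,-0.26,0,0.9,0,-0.26,0,0.9,0,-0.26,0,0.9,0,-0.26,0,0.9,0,-0.26,0,0.9,0,-0.25,0,0.9,0,-0.2,-0.05,0.7,0,-0.13,-0.05,0.44,0,-0.07,0,0.3,0,0,0,0,0,0,0,0,0]' --hand 0.2

```text
t: 26.8
position: [452.1, 358.8, 126.1]
ee_rot: [[0.997, -0.001, 0.081], [-0.081, -0.002, 0.997], [-0.001, -1.0, -0.002]]
force: [0.2, -0.2, 0.8]
gripper_width: 0.801
```

```bash
python3 - <<'E'
from h import *
im,d,m=snap('wrist','w12.png');P=cloud(m,d)
k=(P[...,2]>28)&(P[...,2]<68)&(d>0)&(np.hypot(P[...,0]-454,P[...,1]-359)<27)
q=P[k];A=np.c_[2*q,np.ones(len(q))];s=np.linalg.lstsq(A,(q**2).sum(1),rcond=None)[0];c=s[:3];print('ball',len(q),c,np.sqrt(s[3]+c@c))
plan(c[0],c[1],34,-4.7)
E
```

```text
ball 2257 [455.69917714 359.97612458  41.11512229] 19.321586757596286
pos [452.3 358.5 126.3] cur -4.7 turn deg -0.0 yaw total -0.0 rows>= 1 J6 36.3 shift total [0.083 2.308 0.043] grip 0.8 F [ 0.3  0.4 -0.7]
```

View pics/w12.png

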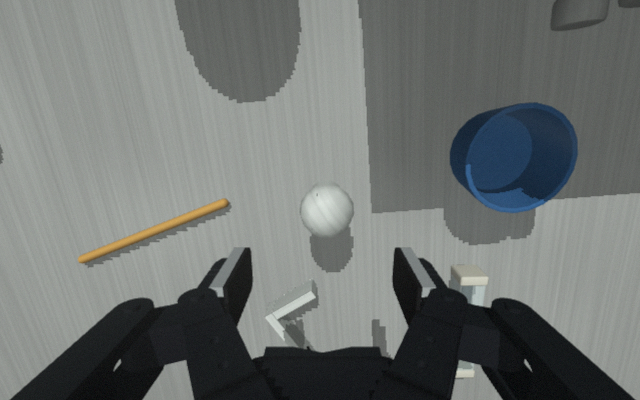

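Ball at (327,210), between the fingers and clear of the shelf angle and drill tube. Descend.

drive_tool --rows '[0.08,0.3,0.04,0,0,0.6,0,0,0,0.7,0,0,0,0.5,0,0,0,0.25,0,0,0,0,0,0,0,0,0,0]'

```text
t: 27.55
position: [456.4, 360.9, 33.1]
ee_rot: [[0.997, 0.001, 0.082], [-0.082, 0.0, 0.997], [0.001, -1.0, 0.0]]
force: [0.7, -0.2, 0.7]
gripper_width: 0.799
```

drive_tool --rows '[0,0,0,0,0,0,0,0,0,0,0,0,0,0,0,0,0,0,0,0,0,0,0,0]' --hand 0.75

```text
t: 28.15
position: [456.5, 361.5, 34.3]
ee_rot: [[0.997, 0.002, 0.081], [-0.081, 0.001, 0.997], [0.002, -1.0, 0.001]]
force: [-0.7, -0.2, 6.2]
gripper_width: 0.43
```

drive_tool --rows '[0,-0.1,0,0,0,-0.4,0,0,0,-0.6,0,0,0,-0.6,0,0,0,0,0,0,0,0,0,0]'

```text
t: 28.75
position: [455.7, 361.0, 101.0]
ee_rot: [[0.997, 0.001, 0.082], [-0.082, 0.0, 0.997], [0.001, -1.0, 0.0]]
force: [-0.4, 0.2, -1.7]
gripper_width: 0.432
```

```bash
python3 - <<'E'
from h import *
im,d,m=snap('wrist','w13.png')
plan(596.3,28.8,110,-4.7)
E
```

```text
pos [455.  360.6 100.1] cur -4.7 turn deg 0.0 yaw total 0.0001 rows>= 1 J6 36.2 shift total [ 4.2   -0.248 -7.977] grip 0.432 F [ 0.7  0.1 -1.4]
```

View pics/w13.png

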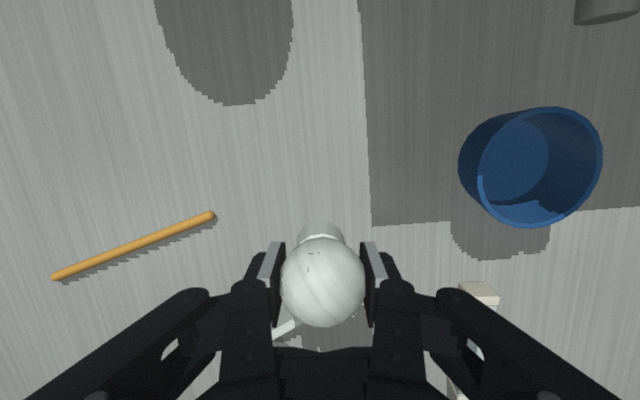

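Ball gripped at (322,282), collar below as expected. Move gently to the cup.

drive_tool --rows '[0.08,0,-0.15,0,0.16,0,-0.3,0,0.24,0,-0.45,0,0.3,0,-0.57,0,0.34,0,-0.65,0,0.36,0,-0.69,0,0.36,0,-0.69,0,0.36,0,-0.69,0,0.36,0,-0.69,0,0.36,0,-0.69,0,0.34,0,-0.65,0,0.3,0,-0.57,0,0.26,0,-0.49,0,0.2,0,-0.38,0,0.12,0,-0.22,0,0.06,0,-0.1,0,0,0,0,0,0,0,0,0]'

```text
t: 30.6
position: [596.7, 29.9, 100.8]
ee_rot: [[0.997, -0.001, 0.081], [-0.081, 0.0, 0.997], [-0.001, -1.0, 0.0]]
force: [0.1, 0.0, -1.0]
gripper_width: 0.429
```

```bash
python3 - <<'E'
from h import *
plan(596.3,28.8,41,-4.7)
im,d,m=snap('wrist','w14.png')
s,_,_=snap('side')
a=cv2.resize(s[130:290,230:410],None,fx=3,fy=3,interpolation=3);b=cv2.resize(im,(640,400))[:,150:500]
o=np.zeros((480,800,3),np.uint8);o[:480,:540]=a[:480,:540];o[:297,540:800]=cv2.resize(b,(260,297))
cv2.imwrite('pics/m1.png',o[...,::-1])
E
```

```text
pos [596.7  29.9 100.8] cur -4.7 turn deg 0.0 yaw total 0.0001 rows>= 1 J6 0.8 shift total [-0.007  1.495 -0.027] grip 0.429 F [ 0.1  0.  -1. ]
```

View pics/m1.png

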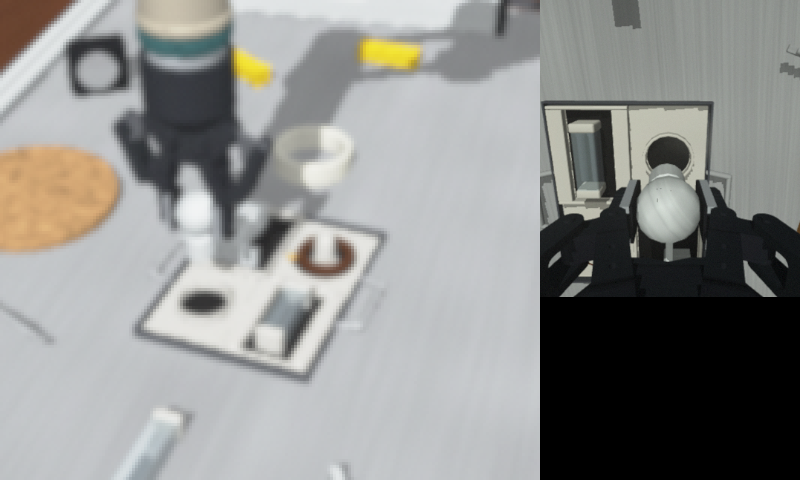

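Finial hangs upright, lined up with the cup. Lower it.

drive_tool --rows '[0,0.2,0,0,0,0.35,0,0,0,0.35,0,0,0,0.3,0,0,0,0.18,0,0,0,0.08,0,0,0,0.03,0,0,0,0,0,0,0,0,0,0]'

```text
t: 31.6
position: [597.6, 29.1, 41.8]
ee_rot: [[0.997, 0.001, 0.082], [-0.082, -0.0, 0.997], [0.001, -1.0, -0.0]]
force: [0.2, 0.5, -1.1]
gripper_width: 0.426
```

drive_tool --rows '[0,0.035,0,0,0,0.02,0,0,0,0,0,0,0,0,0,0]'

```text
t: 32.0
position: [597.3, 29.1, 39.4]
ee_rot: [[0.997, 0.001, 0.082], [-0.082, -0.0, 0.997], [0.001, -1.0, -0.0]]
force: [-0.9, 0.1, 1.1]
gripper_width: 0.434
```

drive_tool --rows '[0,0,0,0,0,0,0,0,0,0,0,0,0,0,0,0,0,-0.3,0,0,0,-0.6,0,0,0,-0.9,0,0,0,-0.9,0,0,0,-0.9,0,0,0,0,0,0,0,0,0,0]' --hand 0.2

```text
t: 33.1
position: [597.6, 29.1, 184.9]
ee_rot: [[0.997, 0.003, 0.082], [-0.082, -0.0, 0.997], [0.003, -1.0, -0.0]]
force: [0.2, -0.4, -0.6]
gripper_width: 0.799
```

```bash
python3 - <<'E'
from h import *
im,d,m=snap('wrist','w15.png');P=cloud(m,d);print(bot.sense()['position'],bot.sense()['t'])
def rect(c,r,lo,hi):
    k=(P[...,2]>lo)&(P[...,2]<hi)&(d>0)&(np.hypot(P[...,0]-c[0],P[...,1]-c[1])<r);return P[k]
q=rect((596,29),27,33,75);A=np.c_[2*q,np.ones(len(q))];s=np.linalg.lstsq(A,(q**2).sum(1),rcond=None)[0];c=s[:3];print('ball',len(q),c,np.sqrt(s[3]+c@c))
q=rect((519,35),50,19,40);print('tube',cv2.minAreaRect(q[:,:2].astype(np.float32)),np.percentile(q[:,2],[5,95]))
t,dt,mt=snap('top');Pt=cloud(mt,dt)
s,_,_=snap('side')
o=np.zeros((480,800,3),np.uint8);o[:,:430]=cv2.resize(im,None,fx=1.2,fy=1.2)[:480,150:580];o[:240,440:800]=cv2.resize(t[170:270,260:410],(360,240),interpolation=3);o[240:480,440:800]=cv2.resize(s[165:265,240:390],(360,240),interpolation=3)
cv2.imwrite('pics/m2.png',o[...,::-1])
E
```

```text
[596.67072972  29.14558787 183.33750398] 33.15
ball 1486 [596.55610937  27.6382657   46.18892399] 19.280980417706356
tube ((519.4810180664062, 35.36102294921875), (74.01358032226562, 23.65168571472168), 85.2807846069336) [24.31842166 28.49648605]
```

View pics/m2.png

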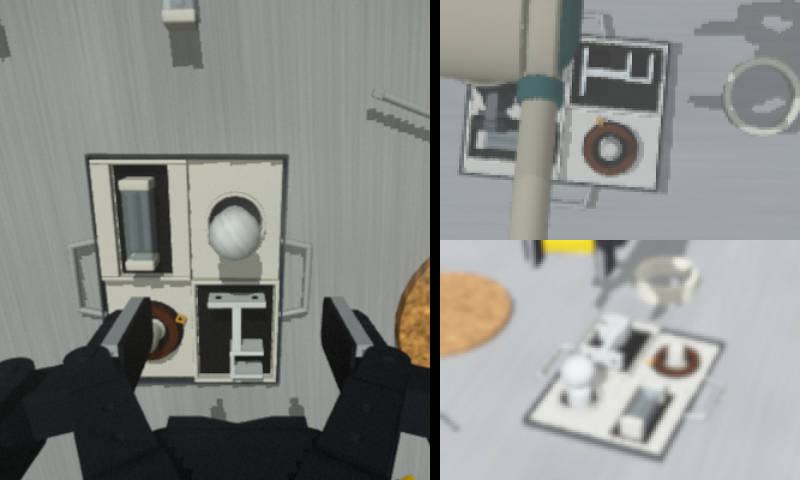

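All four parts are seated. I hand in.

```bash
python3 -c "
from h import *
print(bot.close_job())"
```

```text
the job is handed in; nothing more can be done
None
```

The curtain-rod set is packed, each part in its own insert, and the job was handed in at about 33 s of the 106 s allowed; no verdict is reported.

Last checks before hand-in:

| Part | Insert | Last check |
|---|---|---|
| Ring | post | its centre about 1 mm off the post, top at about 14–15 mm, so right down on the floor |
| Bracket | open pocket | lies flat and looks within a few mm of the middle; judged by eye in the last pictures only |
| Plug tube | trough | measured within 1–2 mm of the middle, lined up with the trough, top at about 28 mm |
| Finial | cup | upright, within about 2 mm of the middle, ball centre at 46 mm against 47 expected (the fit read the same 1 mm low before pick-up) |

I never touched the shelf angle or the drill-bit tube, but I did not measure either again at the end. The gripper was open and clear of everything, and no check failed or disagreed.

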